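# Shut and pin the tea-cake mould and hold it squeezed

### The arm

A 6-joint arm with a two-finger parallel gripper is mounted at the origin on the work surface. World frame = base frame: x ahead of the robot, y to its left, z up, the work surface at z = 0. Lengths are in mm, angles in rad, forces in N, time in s.
With the tool pointing down it reaches from about 300 to 1000 mm from the base axis. Payload 5.1 kg.
Tool frame: the origin (TCP) lies between the finger pads; the fingertips stand env.finger_overhang ahead of it and the grasp point (between the pads) lies 2 mm behind it (env.finger_overhang is the distance from the TCP to the fingertips, in mm); x points along the fingers, y is the direction in which the jaws open and shut, and the axes are right-handed (so a half turn about x gives the same grasp; the last joint's range is limited). The gripper opens to 95 mm and grips with 3 to 60 N. Pads are 20 mm wide; open, the fingers measure 119 mm over their backs; the gripper's body (75 mm by 180 mm) begins 59 mm behind the grasp point.
Start: joints at [1.166, 0.124, 1.65, -0, 1.367, -0.083], TCP at [205.599, 616.615, 231.656] pointing down, gripper open.
Joint ranges: [-2.61, 2.61], [-1.02, 2.33], [0.03, 2.71], [-1.35, 4.49], [0.32, 2.68], [-2.91, 2.91]. Speed limits (rad/s): [2.57, 2.57, 3.14, 3.14, 3.14, 3.14].

### API

Orientations are given as a rotation vector (axis times angle).
In Python, from rig import env, capture, get_calibration, order, spotter gives the robot as it stands.
- The arm moves only by the tool carry_out, never from a script. Its argument "moves" is one flat list of numbers, 7 for each row, row after row: the turn, a rotation vector about the world's x, y, z in units of 5 degrees (1.0 is 5 degrees), then the shift along the world's x, y, z in m, then the opening, from -1 (shut) to 1 (fully open). In form: [wx, wy, wz, dx, dy, dz, grip, wx, wy, wz, dx, dy, dz, grip, ...]. A call has 1 to 20 rows; each row shifts and turns the commanded pose from where the row before left it; what a row does not reach is not made up. A row lasts 1/12 s, in which the tool goes at most 41.7 mm and 7.16 degrees, less where a joint would pass 70% of its speed; a pose out of reach is approached as far as the arm can. A call is refused whole if a number of a shift passes 0.0417 or a number of a turn 1, either way. A call with a gripper value outside its range is refused whole. The fingers move at their own pace and stop on an object; "squeeze" is the grip in N (left out, the last holds). Time passes only in rows, so rows that do not move let the fingers close. It gives the time, the measured TCP pose, the force and the opening at its end, in the units of the state.
- env.get_state(): the state, without advancing time (a new reading comes with each control period).
- capture(name): name is "scene" or "top" or "wrist"; returns (picture, depth): 480x640x3 uint8, blue, green, red; 480x640 float32, mm along the optical axis (not along the pixel's ray), 0 where there is no reading.
- get_calibration(name): a dict with "fx", "fy", "cx", "cy" (pixels), "eye" and "rotation" of the camera in the world. Camera axes: x right, y down, z forward; pixel columns grow to the right and rows downward; lengths in mm; the calibration is good to about 2 mm. A picture is of the moment at which its call begins: read the wrist's pose just before it. get_calibration takes no time and is no camera call; for the wrist camera it gives the pose at the moment of the call.
- order.job_done(): hands the job in, once; it reports no verdict.
Trained networks look in the newest picture that a camera, given by its name, has taken for a name from the list of things; names that differ only in an ending like _2 or _b are one class to them, and where a whole thing is asked for, a point or a joint stands for the part that bears it (a point fixed in the world has none). Each returns a list of dicts, best first, with "score" (0 to 1); they miss things now and then, are a little off and sometimes report something else, mostly with a low value. They report only what shows in the picture. A call takes as long as a camera call. They do not tell look-alikes from the thing itself.
- spotter.recognise(camera, query): "point" ([x, y, z] in mm, in the coordinates of the camera as it stood for that picture, good to about 4 mm: the middle of the surface that is visible of it).
- spotter.outline_of(camera, query): "mask" (480x640 bool, what is visible of it).
The state is a dict: "clock": time; "joint_positions": joint angles; "qvel": joint speeds; "tau": joint torques, N m; "tcp_pos": TCP position; "tool_rot": TCP orientation; "contact_force": force on the tool from outside, world axes, zero at the start; "ft_torque": the same for the moment, N m; "gripper_width": opening from 0.0 (shut) to 1.0 (fully open).
Only numpy, scipy, OpenCV 4.12 (cv2) and the standard library are available. Lean on these libraries where they do the work, as an engineer would, in place of code of your own. Each camera call takes 0.05 s, during which the arm holds its last target. There are 200 camera calls.

### The job

Swing the open half of the hinged tea-cake mould fully shut, then take the yellow-headed pin from its wooden stand and push it down through the aligned holes of both ears until its flange sits on the ear. Finish by pinching the two red grips firmly together between the fingers and stay there, still squeezing the mould shut, when you are done; leave the scissors, dish, jar and tub where they are.

Things in the scene. Friction and masses are not known exactly. Their poses are not given: they have to be found in the camera images.
- mould: Fixed round two-part aluminium mould, 100 mm across, rim 63 mm above the table, a dark pressed tea cake inside, on a wooden board 225 x 150 x 18 mm. Origin at table height under the mould's centre, z up. In its frame: board x -135 to +90, y +-75 mm; upright hinge at x +58, y 0; the fixed half is y > 0; when shut both pin holes are at x -112, y 0.
- mould_half (a joint): Angle of the swinging half (the y < 0 half) about the upright hinge, rad: 0 = fully shut (hard stop), positive = open towards the mould's -y side (counter-clockwise from above), at most 1.3. Starts at 0.6 to 1.15. It stays where it is left (light friction); a push of about 1 N on its red grip moves it.
- hinge_axis (a point): Top of the brass hinge post, on the hinge axis, 68 mm above the table.
- grip_moving (a point): Red upright grip on the swinging half: 22 mm (x) by 13 mm (y), 45.5 mm high. Origin on its centre line, 22.5 mm below its top, 75.5 mm above the table. Its axes turn with the half: x points to the hinge, -y is its outer face, to be pushed to shut the mould. When shut it is at x -72, y -9 mm in the mould's frame.
- grip_fixed (a point): Red upright grip on the fixed half: 22 by 13 mm, 56 mm high, axes as the mould's. Origin on its centre line, 22.5 mm below its top, 75.5 mm above the table; at x -72, y +9 mm in the mould's frame. When shut the two grips stand side by side, 5 mm apart, 31 mm over their outer faces along the mould's y, tops 98 mm above the table.
- hole_fixed (a point): Centre of the mouth (top face) of the 13 mm through hole in the fixed half's steel ear, 42 mm above the table. The ear is 34 x 34 mm, 10 mm thick; below it are 14 mm of free space down to the board.
- hole_moving (a point): Centre of the mouth (top face) of the 13 mm through hole in the swinging half's ear, 52.5 mm above the table; the ear is 34 x 34 mm, 10 mm thick. When shut it lies straight above hole_fixed.
- pin_stand: Heavy pale wooden block, 60 x 60 x 40 mm, that does not move, with an upright 13 mm hole in its middle in which the pin stands at the start. Origin at the centre of its underside.
- pin_grip (a point): Centre of the pin's yellow round head, 16 mm diameter, 34 mm high; z along the pin, up. Below the head a steel flange 22 mm wide, 4 mm thick, then a 10 mm shank 30 mm long, its last 6 mm tapered to 5 mm. This point is 61 mm above the table in the stand and 73.5 mm when fully home in the shut mould. The pin is loose, about 60 g.
- pin_tip (a point): Lower end of the pin, 51 mm below pin_grip and 30 mm below the flange's underside.
- tub: Squat lidded amber tub, 84 mm diameter, 60 mm high; origin at the centre of its underside. Bystander.
- dish: Blue shallow dish, 130 mm across, 30 mm high; origin at the centre of its underside. Bystander.
- scissors: Scissors with red handles lying flat, about 160 mm long, 12 mm high; origin near the middle of the length, at table height. Bystander.
- jar: Green jar with a broad white label and a wooden lid, 68 mm diameter, 85 mm high; origin at the centre of its underside. Bystander.
Things that resemble listed ones, but are neither listed nor needed, are in the scene too. Leave any blue look-alike of the part that bears pin_grip alone.

How it is judged (in metres and radians):
On the way, in this order (a step that is already met when the one before it is completed fails the run):
1. the swinging half is shut (within 0.02 rad) (value of joint mould_half below 0.02 rad), for 0.2 s.
2. the pin is through both ears, within 4 mm of home (z of pin_tip in the frame of hole_fixed below -0.0155 m and horizontal distance between pin_tip and hole_fixed below 0.004 m and value of joint mould_half below 0.025 rad), for 0.2 s.
At the end, for the whole second after the job is handed in: The mould is shut (joint under 0.012 rad), the pin is through both ears, within 4 mm of home, within 4 mm of the hole's axis and upright, and the fingers press on both red grips with over 5 N each, held through the last second (value of joint mould_half below 0.012 rad and z of pin_tip in the frame of hole_fixed below -0.0155 m and horizontal distance between pin_tip and hole_fixed below 0.004 m and angle between pin_grip's own z axis and vertical below 0.2 rad and contact force between the fingers and mould_half_c0 above 5 N and contact force between the fingers and mould_c0 above 5 N); the arm keeps its last pose, push and grip.
It fails at once if a bystander (scissors, dish, jar or tub) is shifted by more than 30 mm (distance of any of scissors, dish, jar, tub from where it was at the start of the episode above 0.03 m).
It also fails if it takes over 62 s, if anything falls off the work surface, if the arm or the gripper's body presses on something with over 40 N, if the wrist force passes 120 N, or if a joint passes its speed limit or range.

## Working session

There is one attempt and no reset: what is moved stays moved. The work goes in short steps, Python scripts to look and compute and a tool call to move; the robot and the scene stay as the last step left them, time stands still between calls to the robot, and variables do not carry over. Pictures are saved under pics/ and viewed, about 8 in all and at most 12, crops included, and the job is handed in when it is done.

Besides the shell and the picture viewer there is one more tool, called after "Emit:" by a JSON object that holds its "op" and its "data". carry_out: Moves the arm, as the interface text tells. Its arguments: {"type":"object","properties":{"moves":{"type":"array"},"squeeze":{"type":"number"}},"required":["moves"]}

```bash
mkdir -p pics; ls; cat > h.py <<'E'
import numpy as np, cv2
from rig import env, capture, get_calibration, order, spotter
def w(cam,p,c=None):
    c=c or get_calibration(cam); return np.array(c["rotation"])@np.array(p)+np.array(c["eye"]).ravel()
def pix(c,P):
    q=np.array(c["rotation"]).T@(np.array(P)-np.array(c["eye"]).ravel()); return c["fx"]*q[0]/q[2]+c["cx"],c["fy"]*q[1]/q[2]+c["cy"]
def cloud(cam,d,c):
    v,u=np.mgrid[:480,:640]; P=np.stack([(u-c["cx"])/c["fx"]*d,(v-c["cy"])/c["fy"]*d,d],-1)
    return P@np.array(c["rotation"]).T+np.array(c["eye"]).ravel()
E
python3 - <<'E'
from h import *
s=env.get_state(); print(s,env.finger_overhang)
for cam in("top","scene"):
    im,d=capture(cam); cv2.imwrite(f"pics/{cam}0.png",im)
    c=get_calibration(cam); np.savez(f"{cam}0.npz",im=im,d=d)
    print(cam,c)
    for q in["mould","grip_moving","grip_fixed","hole_fixed","hole_moving","hinge_axis","pin_stand","pin_grip"]:
        print(q,[(round(r["score"],2),np.round(w(cam,r["point"],c)).tolist()) for r in spotter.recognise(cam,q)[:3]])
E
```

```text
pics
{'clock': 0.0, 'joint_positions': array([ 1.16641950e+00,  1.24511586e-01,  1.65166262e+00,  4.21757934e-05,
        1.36748308e+00, -8.25895376e-02]), 'qvel': array([ 7.55180827e-04, -5.92412933e-04, -6.69206342e-04,  2.41809609e-04,
        3.13897530e-03, -7.24825493e-05]), 'tau': array([-1.40460375e-03, -4.17620015e+01, -3.59923518e+01,  7.72783742e-02,
        4.95306705e-02, -2.14569041e-04]), 'tcp_pos': array([205.3442757 , 616.08000732, 230.38954249]), 'tool_rot': array([ 0.25098769,  1.55654139, -0.25413084]), 'contact_force': array([-0.35414682, -0.64193878, -0.93674421]), 'ft_torque': array([-0.04361814, -0.00157371, -0.01248331]), 'gripper_width': 1.0022480567480865} 17.0
top {'fx': 546.0654734945939, 'fy': 546.0654734945939, 'cx': 323.68964504601973, 'cy': 236.8627882288499, 'eye': array([ 551.14083179,  -30.43905676, 1177.48300621]), 'rotation': array([-2.17947397,  2.17034841, -0.04043735])}
mould [(0.78, [593.0, 12.0, 1220.0]), (0.27, [-61.0, -643.0, 565.0])]
grip_moving [(0.85, [382.0, -200.0, 1008.0])]
grip_fixed [(0.8, [604.0, 22.0, 1230.0])]
hole_fixed [(0.89
[... 215 characters left out ...]
-652.0, 555.0])]
scene {'fx': 508.6011578938606, 'fy': 508.6011578938606, 'cx': 312.6302194888201, 'cy': 240.15228271670236, 'eye': array([ 999.87409632, -402.9938019 ,  912.79622996]), 'rotation': array([-2.41195832, -0.9549551 ,  0.29646317])}
mould [(0.89, [1301.0, -102.0, 1214.0])]
grip_moving [(0.92, [1373.0, -30.0, 1286.0]), (0.55, [1294.0, -109.0, 1207.0])]
grip_fixed [(0.6, [1298.0, -105.0, 1210.0]), (0.2, [1834.0, 431.0, 1747.0])]
hole_fixed [(0.77, [1297.0, -106.0, 1210.0])]
hole_moving [(0.57, [1376.0, -27.0, 1288.0])]
hinge_axis [(0.69, [1294.0, -109.0, 1207.0])]
pin_stand [(0.6, [1812.0, 409.0, 1725.0])]
pin_grip [(0.59, [2083.0, 680.0, 1996.0]), (0.47, [1840.0, 437.0, 1753.0])]
```

Rotation is a rotation vector; fix that and rerun on the same view.

```bash
sed -i '2i def _R(c): return cv2.Rodrigues(np.array(c["rotation"],float).reshape(3,1))[0]' h.py; sed -i 's/np.array(c\["rotation"\])\([@.]\)/_R(c)\1/g' h.py
python3 - <<'E'
from h import *
for cam in("top","scene"):
    c=get_calibration(cam)
    capture(cam)
    for q in["mould","mould_half","grip_moving","grip_fixed","hole_fixed","hole_moving","hinge_axis","pin_stand","pin_grip","tub","dish","scissors","jar"]:
        print(cam,q,[(round(r["score"],2),np.round(w(cam,r["point"],c)).tolist(),np.round(pix(c,w(cam,r["point"],c))).tolist()) for r in spotter.recognise(cam,q)[:3]])
E
```

```text
top mould [(0.61, [582.0, 3.0, 5.0], [323.0, 258.0])]
top mould_half [(0.66, [598.0, -92.0, 52.0], [369.0, 250.0])]
top grip_moving [(0.95, [598.0, -85.0, 54.0], [365.0, 250.0]), (0.43, [674.0, -329.0, 83.0], [488.0, 211.0])]
top grip_fixed [(0.98, [588.0, 7.0, -2.0], [321.0, 255.0])]
top hole_fixed [(0.93, [586.0, 7.0, 5.0], [321.0, 256.0])]
top hole_moving [(0.94, [601.0, -85.0, 55.0], [366.0, 248.0]), (0.74, [465.0, 265.0, 58.0], [195.0, 314.0])]
top hinge_axis [(0.57, [578.0, 2.0, 0.0], [324.0, 260.0])]
top pin_stand [(0.89, [532.0, -355.0, 43.0], [497.0, 283.0]), (0.64, [583.0, 4.0, 1.0], [323.0, 258.0])]
top pin_grip [(0.42, [442.0, -381.0, 55.0], [512.0, 327.0])]
top tub [(0.57, [463.0, 263.0, 58.0], [195.0, 315.0])]
top dish [(0.89, [680.0, 334.0, 14.0], [170.0, 212.0])]
top scissors [(0.98, [851.0, -19.0, 6.0], [334.0, 134.0])]
top jar [(0.98, [674.0, -328.0, 85.0], [488.0, 212.0])]
scene mould [(0.7, [614.0, -17.0, 2.0], [310.0, 259.0])]
scene mould_half [(0.74, [618.0, -90.0, 53.0], [285.0, 270.0])]
scene grip_moving [(0.94, [618.0, -88.0, 54.0], [286.0, 269.0])]
scene grip_fixed [(0.85, [610.0, -17.0, 1.0], [308.0, 258.0])]
scene hole_fixed [(0.85, [611.0, -17.0, 2.0], [309.0, 258.0])]
scene hole_moving [(0.7, [618.0, -90.0, 54.0], [285.0, 270.0])]
scene hinge_axis [(0.73, [614.0, -18.0, 2.0], [309.0, 259.0])]
scene pin_stand [(0.75, [548.0, -372.0, 40.0], [147.0, 350.0])]
scene pin_grip [(0.7, [436.0, -390.0, 45.0], [102.0, 317.0]), (0.48, [534.0, -368.0, 65.0], [140.0, 338.0])]
scene tub [(0.88, [472.0, 254.0, 56.0], [346.0, 137.0]), (0.42, [535.0, -368.0, 68.0], [140.0, 338.0])]
scene dish [(0.69, [672.0, 336.0, 12.0], [434.0, 175.0])]
scene scissors [(0.7, [849.0, -24.0, 9.0], [397.0, 332.0])]
scene jar [(0.66, [686.0, -347.0, 85.0], [202.0, 384.0])]
```

View pics/top0.png

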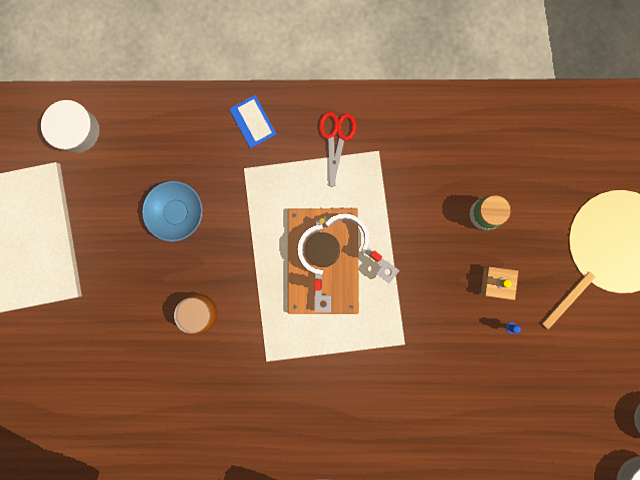

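View pics/scene0.png

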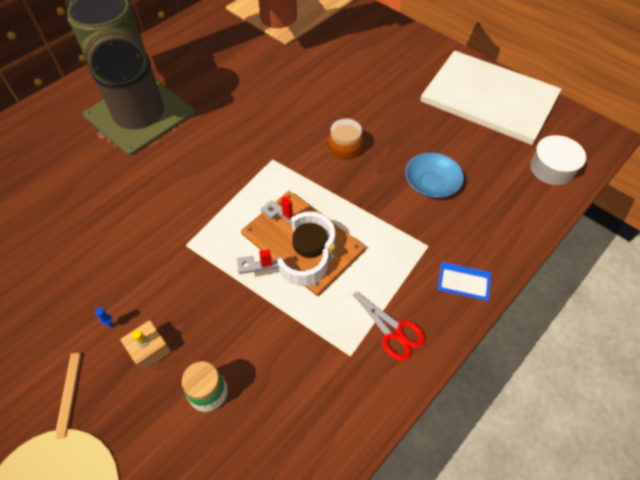

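The top view shows the mould at about (323,250) px, nearly aligned with world x. The hinge is at (323,220), the fixed grip at (318,284) and the swinging grip at (375,256). The yellow pin stands at (507,283), the blue decoy at (513,328) and the jar at (492,212). Next I measure with colour and depth.

```bash
python3 - <<'E'
from h import *
for cam in("top","scene"):
    z=np.load(cam+"0.npz"); im,d=z["im"],z["d"]; c=get_calibration(cam); P=cloud(cam,d,c)
    hsv=cv2.cvtColor(im,cv2.COLOR_BGR2HSV); H,S,V=cv2.split(hsv)
    for nm,m in(("red",((H<5)|(H>175))&(S>190)&(V>120)),("yel",(H>24)&(H<34)&(S>170)&(V>120))):
        n,l,st,ce=cv2.connectedComponentsWithStats(m.astype(np.uint8))
        for i in range(1,n):
            if st[i,4]<12: continue
            q=P[(l==i)&(d>0)]
            zt=np.percentile(q[:,2],90); t=q[q[:,2]>zt-8]
            print(cam,nm,st[i].tolist(),"mean",np.round(q.mean(0)),"top",np.round(t.mean(0),1),len(t), "mid",np.round((t.min(0)+t.max(0))/2,1))
    if cam=="top":
        q=P[...,:2]; m=(H>8)&(H<17)&(S>140)&(abs(P[...,2]-18)<6)&(abs(P[...,0]-570)<180)&(abs(P[...,1])<120)
        print("board",cv2.minAreaRect(q[m].astype(np.float32)),m.sum())
        m=(abs(P[...,2]-40)<6)&(abs(P[...,0]-532)<60)&(abs(P[...,1]+355)<60)
        print("stand",cv2.minAreaRect(q[m].astype(np.float32)),m.sum())
        g=(S<50)&(V>90)&(abs(P[...,0]-530)<130)&(abs(P[...,1]+40)<120)
        for lo,hi in((36,46),(47,57)):
            m=g&(P[...,2]>lo)&(P[...,2]<hi); n,l,st,ce=cv2.connectedComponentsWithStats(m.astype(np.uint8))
            for i in range(1,n):
                if st[i,4]>60: print("ear",lo,st[i].tolist(),np.round(P[l==i].mean(0),1),cv2.minAreaRect(q[l==i].astype(np.float32)))
E
python3 - <<'E'
import cv2
im=cv2.imread('pics/top0.png')[195:330,270:540]
cv2.imwrite('pics/crop1.png',cv2.resize(im,None,fx=2.9,fy=2.9,interpolation=cv2.INTER_CUBIC))
E
```

```text
top red [319, 112, 37, 29, 490] mean [869. -26.   9.] top [869.7 -26.3   9.7] 460 mid [869.3 -25.5  11.3]
top red [371, 251, 11, 10, 58] mean [ 584. -103.   98.] top [ 584.5 -103.3   97.9] 58 mid [ 584.8 -103.7   97.8]
top red [314, 280, 7, 10, 61] mean [527.  12.  98.] top [527.   11.6  97.9] 61 mid [527.1  12.4  98.2]
top yel [504, 280, 7, 7, 39] mean [ 532. -365.   79.] top [ 531.7 -365.3   78.6] 39 mid [ 531.8 -365.3   78.5]
board ((576.609130859375, 3.845428466796875), (223.4267120361328, 148.4716796875), 0.5791473388671875) 4761
stand ((532.3469848632812, -364.53179931640625), (61.630165100097656, 60.02174377441406), 82.30744171142578) 785
ear 36 [315, 290, 16, 22, 244] [489.9   4.1  41.9] ((492.8675537109375, 3.096536636352539), (43.63216781616211, 31.205303192138672), 0.4158274233341217)
ear 47 [376, 258, 23, 25, 267] [ 556.3 -128.2   52.4] ((556.952392578125, -125.9704818725586), (43.454872131347656, 34.00718307495117), 52.41762161254883)
scene red [281, 197, 11, 21, 164] mean [528.   7.  80.] top [526.6   7.8  97.3] 60 mid [525.8   9.1  96.5]
scene red [260, 250, 11, 16, 144] mean [ 586. -109.   86.] top [ 584.8 -107.3   97.8] 64 mid [ 583.5 -106.8   96.5]
scene red [382, 320, 43, 41, 778] mean [868. -29.   8.] top [867.8 -29.8   8.9] 693 mid [866.3 -28.7   8.6]
scene yel [132, 330, 8, 8, 43] mean [ 529. -369.   79.] top [ 529.4 -368.6   78.8] 42 mid [ 529.7 -368.1   78.5]
```

View pics/crop1.png

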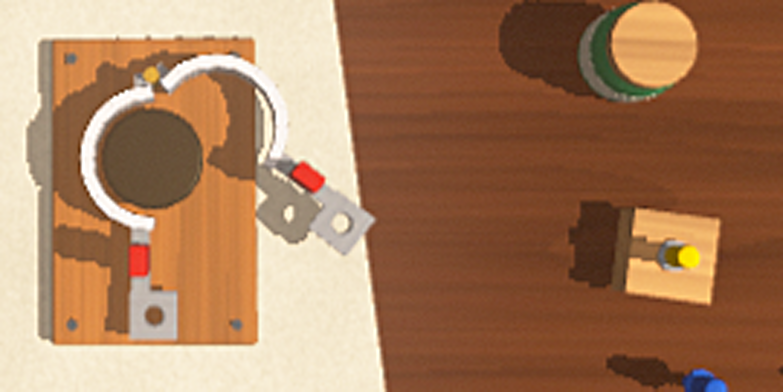

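The crop agrees: the board yaw is about 0.01 rad, the fixed ear hole is at about (487,3) mm and the pin stands upright in its stand. The swinging half is at about 0.90 rad. I'll check the tool axes and plan the push arc.

```bash
python3 - <<'E'
from h import *
s=env.get_state(); R=cv2.Rodrigues(s["tool_rot"])[0]; print(s["clock"],np.round(R,3),s["tcp_pos"],"yaw of tool y",np.arctan2(R[1,1],R[0,1]))
o=np.array([599.1,3.5]);hg=o+[58,0.5]
for th in(1,.9,.7,.5,.3,.15,0):
    r=np.array([[np.cos(th),-np.sin(th)],[np.sin(th),np.cos(th)]])
    print(th,"grip",np.round(hg+r@[-130,-9],1),"pushpt(12mm off face)",np.round(hg+r@[-130,-9-6.5-12],1))
E
```

```text
2.3 [[ 0.     0.316  0.949]
 [-0.     0.949 -0.316]
 [-1.    -0.     0.   ]] [205.60482483 616.59505827 231.6607689 ] yaw of tool y 1.2489938975775554
1 grip [ 594.4 -110.3] pushpt(12mm off face) [ 610.  -120.2]
0.9 grip [ 583.3 -103.4] pushpt(12mm off face) [ 597.8 -114.9]
0.7 grip [563.5 -86.6] pushpt(12mm off face) [ 575.4 -100.8]
0.5 grip [547.3 -66.2] pushpt(12mm off face) [556.2 -82.5]
0.3 grip [535.6 -43. ] pushpt(12mm off face) [541.  -60.7]
0.15 grip [529.9 -24.3] pushpt(12mm off face) [532.7 -42.6]
0 grip [527.1  -5. ] pushpt(12mm off face) [527.1 -23.5]
```

Emit:
{"op": "carry_out", "data": {"moves": [0, 0, 0.95, 0.019, -0.035, 0, -1, 0, 0, 0.95, 0.019, -0.035, 0, -1, 0, 0, 0.95, 0.019, -0.035, 0, -1, 0, 0, 0.95, 0.019, -0.035, 0, -1, 0, 0, 0, 0.019, -0.035, 0, -1, 0, 0, 0, 0.019, -0.035, 0, -1, 0, 0, 0, 0.019, -0.035, 0, -1, 0, 0, 0, 0.019, -0.035, 0, -1, 0, 0, 0, 0.019, -0.035, 0, -1, 0, 0, 0, 0.019, -0.035, 0, -1, 0, 0, 0, 0.019, -0.035, 0, -1, 0, 0, 0, 0.019, -0.035, 0, -1, 0, 0, 0, 0.019, -0.035, 0, -1, 0, 0, 0, 0.019, -0.035, 0, -1, 0, 0, 0, 0.019, -0.035, 0, -1, 0, 0, 0, 0.019, -0.035, 0, -1, 0, 0, 0, 0.019, -0.035, 0, -1, 0, 0, 0, 0.019, -0.035, 0, -1, 0, 0, 0, 0.019, -0.035, 0, -1, 0, 0, 0, 0.019, -0.035, 0, -1], "squeeze": 20}}

```text
clock: 3.97
tcp_pos: [586.2, -85.4, 231.8]
tool_rot: [-0.007, 1.57, 0.007]
contact_force: [-0.1, -0.1, 0.3]
gripper_width: 0.004
```

Emit:
{"op": "carry_out", "data": {"moves": [0, 0, 0, 0.015, -0.03, 0, -1, 0, 0, 0, 0.015, -0.025, -0.01, -1, 0, 0, 0, 0.002, -0.002, -0.035, -1, 0, 0, 0, 0.001, -0.002, -0.035, -1, 0, 0, 0, 0.001, -0.001, -0.035, -1, 0, 0, 0, 0, 0, -0.032, -1, 0, 0, 0, 0, 0, 0, -1]}}

```text
clock: 4.55
tcp_pos: [614.3, -142.0, 76.3]
tool_rot: [-0.004, 1.584, 0.011]
contact_force: [-2.3, 0.3, -0.9]
gripper_width: 0.002
```

```bash
python3 - <<'E'
from h import *
s=env.get_state();print(s["tcp_pos"],s["contact_force"])
im,d=capture("top"); cv2.imwrite("pics/top1.png",cv2.resize(im[190:330,270:440],None,fx=4,fy=4))
E
```

```text
[ 614.32528934 -141.96931115   76.26497563] [-2.25111097  0.28014163 -0.89052027]
```

View pics/top1.png

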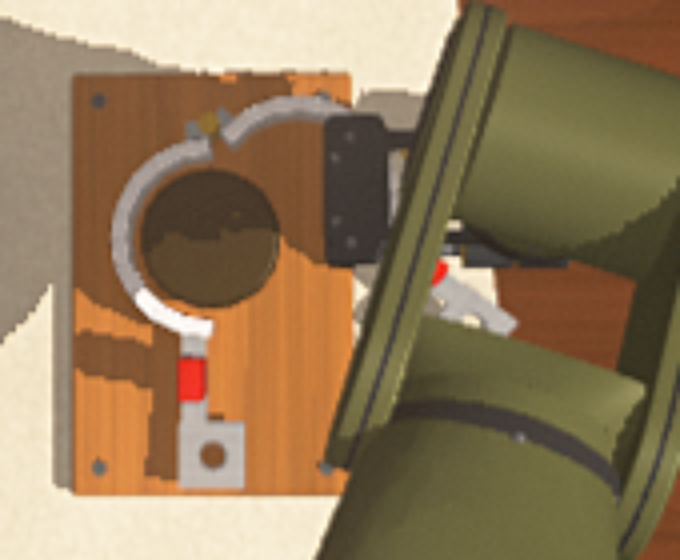

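Emit:
{"op": "carry_out", "data": {"moves": [0, 0, 0, 0, 0, 0, -1, 0, 0, 0, -0.007, 0.009, 0, -1, 0, 0, 0, -0.007, 0.009, 0, -1, 0, 0, 0, -0.0075, 0.0105, 0, -1, 0, 0, 0, -0.0115, 0.007, 0, -1, 0, 0, 0, -0.0115, 0.007, 0, -1, 0, 0, 0, -0.0095, 0.009, 0, -1, 0, 0, 0, -0.0095, 0.009, 0, -1, 0, 0, 0, -0.0075, 0.011, 0, -1, 0, 0, 0, -0.0075, 0.011, 0, -1, 0, 0, 0, -0.004, 0.009, 0, -1, 0, 0, 0, -0.004, 0.009, 0, -1, 0, 0, 0, -0.002, 0.0065, 0, -1, 0, 0, 0, -0.002, 0.0065, 0, -1, 0, 0, 0, -0.002, 0.0065, 0, -1, 0, 0, 0, 0, 0, 0, -1, 0, 0, 0, 0, 0, 0, -1]}}

```text
clock: 6.02
tcp_pos: [526.7, -22.9, 84.3]
tool_rot: [-0.008, 1.572, 0.008]
contact_force: [0.2, -0.2, 0.0]
gripper_width: 0.004
```

Push on in small steps until the stop is felt.

Emit:
{"op": "carry_out", "data": {"moves": [0, 0, 0, 0, 0.002, 0, -1, 0, 0, 0, 0, 0.002, 0, -1, 0, 0, 0, 0, 0, 0, -1]}}

```text
clock: 6.27
tcp_pos: [526.9, -21.6, 84.4]
tool_rot: [-0.012, 1.572, 0.004]
contact_force: [-0.2, -8.7, -0.0]
gripper_width: 0.009
```

Emit:
{"op": "carry_out", "data": {"moves": [0, 0, 0, 0, 0.002, 0, -1, 0, 0, 0, 0, 0, 0, -1, 0, 0, 0, 0, 0, 0, -1, 0, 0, 0, 0, 0, 0, -1, 0, 0, 0, 0, 0, 0, -1]}}

```text
clock: 6.68
tcp_pos: [526.9, -21.5, 84.4]
tool_rot: [-0.014, 1.572, 0.002]
contact_force: [-1.3, -14.9, -1.2]
gripper_width: 0.005
```

Emit:
{"op": "carry_out", "data": {"moves": [0, 0, 0, 0, -0.015, 0, -1, 0, 0, 0, 0, -0.003, 0.035, -1, 0, 0, 0, 0, -0.003, 0.035, -1, 0, 0, 0, 0, -0.003, 0.035, -1, 0, 0, 0, 0.0005, -0.036, 0, 0, 0, 0, 0, 0.0005, -0.036, 0, 0, 0, 0, 0, 0.0005, -0.036, 0, 0, 0, 0, 0, 0.0005, -0.036, 0, 0, 0, 0, 0, 0.0005, -0.036, 0, 0, 0, 0, 0, 0.0005, -0.036, 0, 0, 0, 0, 0, 0.0005, -0.036, 0, 0, 0, 0, 0, 0.0005, -0.036, 0, 0, 0, 0, 0, 0.0005, -0.036, 0, 0, 0, 0, 0, 0, 0, 0, 0, 0, 0, 0, 0, 0, 0, 0, 0, 0, 0, 0, 0, 0, 0]}}

```text
clock: 8.02
tcp_pos: [531.3, -365.0, 189.1]
tool_rot: [-0.006, 1.572, 0.008]
contact_force: [0.9, -0.0, -0.1]
gripper_width: 0.499
```

```bash
python3 - <<'E'
from h import *
s=env.get_state();print(s["tcp_pos"],s["gripper_width"])
c=get_calibration("wrist");im,d=capture("wrist"); t,dt=capture("top"); ct=get_calibration("top")
np.savez("w1.npz",im=im,d=d,t=t,dt=dt)
cv2.imwrite("pics/both.png",np.hstack([cv2.resize(im,(480,360)),cv2.resize(t[195:325,265:380],(318,360),interpolation=cv2.INTER_CUBIC)]))
for nm,I,D,C in(("w",im,d,c),("t",t,dt,ct)):
    P=cloud(nm,D,C);H,S,V=cv2.split(cv2.cvtColor(I,cv2.COLOR_BGR2HSV))
    for k,m in(("yel",(H>22)&(H<34)&(S>170)&(V>110)&(P[...,2]>55)&(P[...,2]<85)),("red",((H<5)|(H>175))&(S>180)&(V>100)&(P[...,2]>90)),):
        n,l,st,ce=cv2.connectedComponentsWithStats(m.astype(np.uint8))
        for i in range(1,n):
            if st[i,4]>15:
                q=P[l==i];q=q[q[:,2]>q[:,2].max()-4];print(nm,k,st[i].tolist(),np.round(q.mean(0),1),"mid",np.round((q.min(0)+q.max(0))/2,1))
    if nm=="w":
        m=(abs(P[...,2]-40)<4)&(abs(P[...,0]-532)<60)&(abs(P[...,1]+365)<60);q=P[...,:2]
        if m.sum():print("stand",cv2.minAreaRect(q[m].astype(np.float32)),m.sum())
    else:
        q=P[...,:2];g=(S<60)&(V>70)&(abs(P[...,2]-52.5)<4)&(abs(P[...,0]-487)<30)&(abs(P[...,1])<30)
        print("ear",cv2.minAreaRect(q[g].astype(np.float32)),g.sum(),P[g].mean(0))
print({k:c[k] for k in("eye","rotation","fx")})
E
```

```text
[ 531.33750684 -365.03042422  189.05858175] 0.4993006490911895
stand ((530.3582763671875, -365.87615966796875), (60.04844665527344, 60.507225036621094), 82.52924346923828) 5041
t red [324, 279, 6, 11, 51] [ 551.1  -30.4 1177.5] mid [ 551.1  -30.4 1177.5]
t red [314, 280, 7, 10, 49] [526.9  12.3  99.3] mid [527.2  13.3  99.6]
ear ((493.47601318359375, 2.796027183532715), (43.102134704589844, 30.89406394958496), 0.4208335280418396) 249 [490.74313585   1.83812751  52.59350221]
{'eye': array([ 465.8830831 , -366.04766775,  341.37671734]), 'rotation': array([2.08555557, 2.10743678, 0.2543546 ]), 'fx': 388.43146423769014}
```

View pics/both.png

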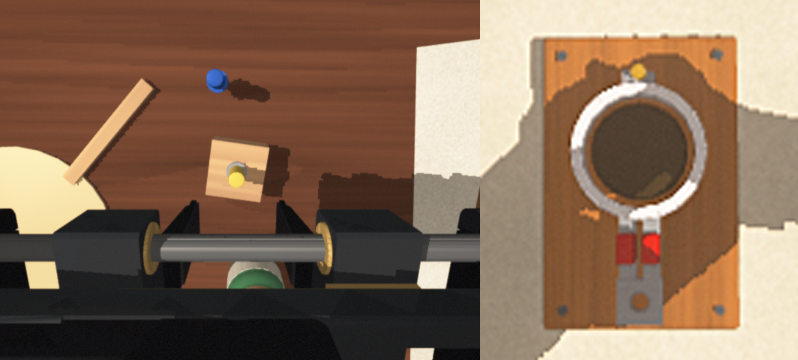

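The wrist view shows the yellow pin between the open fingers at (235,178). The top crop shows the mould shut, with the grips side by side at about (638,248). Now the grasp.

Emit:
{"op": "carry_out", "data": {"moves": [0, 0, 0, 0, 0, -0.03, 0, 0, 0, 0, 0, 0, -0.03, 0, 0, 0, 0, 0, 0, -0.03, 0, 0, 0, 0, 0, 0, -0.02, 0, 0, 0, 0, 0, 0, -0.015, 0, 0, 0, 0, 0, 0, 0, 0, 0, 0, 0, 0, 0, 0, -1, 0, 0, 0, 0, 0, 0, -1, 0, 0, 0, 0, 0, 0, -1, 0, 0, 0, 0, 0, 0, -1, 0, 0, 0, 0, 0, 0, -1], "squeeze": 25}}

```text
clock: 9.03
tcp_pos: [532.3, -366.0, 66.2]
tool_rot: [-0.009, 1.569, 0.006]
contact_force: [0.4, 0.4, -0.6]
gripper_width: 0.205
```

Emit:
{"op": "carry_out", "data": {"moves": [0, 0, 0, 0, 0, 0, -1, 0, 0, 0, 0, 0, 0, -1, 0, 0, 0, 0, 0, 0, -1]}}

```text
clock: 9.28
tcp_pos: [532.2, -365.9, 65.9]
tool_rot: [-0.008, 1.569, 0.007]
contact_force: [-1.0, 0.3, 5.3]
gripper_width: 0.166
```

Emit:
{"op": "carry_out", "data": {"moves": [0, 0, 0, 0, 0, 0.025, -1, 0, 0, 0, 0, 0, 0.035, -1, 0, 0, 0, 0, 0, 0.035, -1, 0, 0, 0, 0, 0, 0.03, -1, 0, 0, 0, -0.0044, 0.0368, 0, -1, 0, 0, 0, -0.0044, 0.0368, 0, -1, 0, 0, 0, -0.0044, 0.0368, 0, -1, 0, 0, 0, -0.0044, 0.0368, 0, -1, 0, 0, 0, -0.0044, 0.0368, 0, -1, 0, 0, 0, -0.0044, 0.0368, 0, -1, 0, 0, 0, -0.0044, 0.0368, 0, -1, 0, 0, 0, -0.0044, 0.0368, 0, -1, 0, 0, 0, -0.0044, 0.0368, 0, -1, 0, 0, 0, -0.0044, 0.0368, 0, -1, 0, 0, 0, 0, 0, 0, -1, 0, 0, 0, 0, 0, 0, -1, 0, 0, 0, 0, 0, 0, -1]}}

```text
clock: 10.7
tcp_pos: [487.5, 2.4, 189.3]
tool_rot: [-0.009, 1.571, 0.008]
contact_force: [-0.1, -0.8, 0.1]
gripper_width: 0.159
```

```bash
python3 - <<'E'
from h import *
s=env.get_state();T=s["tcp_pos"];print(T,s["gripper_width"])
c=get_calibration("wrist");im,d=capture("wrist");np.savez("w2.npz",im=im,d=d)
P=cloud("w",d,c)
def ip(X): return tuple(int(round(a)) for a in pix(c,X))
print("tip",ip(T+[0,0,-56]),"hole",ip([487.5,3,52.5]))
hx=ip([487.5,3,52.5]); 
y0,x0=max(hx[1]-110,0),max(hx[0]-150,0)
cv2.imwrite("pics/w2.png",cv2.resize(im[y0:y0+200,x0:x0+266],None,fx=3,fy=3,interpolation=cv2.INTER_CUBIC));print(x0,y0)
H,S,V=cv2.split(cv2.cvtColor(im,cv2.COLOR_BGR2HSV))
e=(abs(P[...,2]-52.5)<3.5)&(abs(P[...,0]-487)<30)&(abs(P[...,1]-3)<30)
print("ear",cv2.minAreaRect(P[e][:,:2].astype(np.float32)),P[e].mean(0),e.sum())
b=(P[...,2]<48)&(np.hypot(P[...,0]-487.5,P[...,1]-3)<14)&(d>0)
# hole: enclosed non-ear pixels
n,l,st,ce=cv2.connectedComponentsWithStats((~e).astype(np.uint8))
for i in range(1,n):
    if 30<st[i,4]<3000:
        u,v=ce[i];r=_R(c)@[(u-c["cx"])/c["fx"],(v-c["cy"])/c["fy"],1] if 0 else None
        R=cv2.Rodrigues(np.array(c["rotation"]).reshape(3,1))[0];r=R@[(u-c["cx"])/c["fx"],(v-c["cy"])/c["fy"],1]
        E=np.array(c["eye"]).ravel();print("hole",st[i].tolist(),E+r*(52.5-E[2])/r[2])
E
```

```text
[487.45840877   2.39069848 189.32630787] 0.1588265426020837
tip (317, 265) hole (317, 233)
167 123
ear ((491.7994384765625, 2.7650680541992188), (33.867374420166016, 47.04163360595703), 89.9640121459961) [487.27100057   1.65890508  51.56349894] 1942
hole [308, 222, 18, 17, 215] [484.94949513   2.55686021  52.5       ]
```

View pics/w2.png

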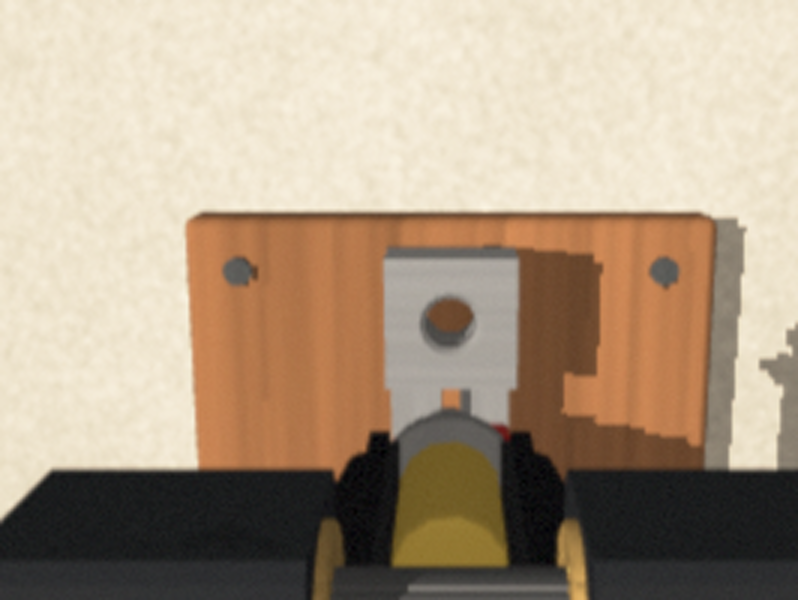

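The hole is centred below the pin, at wrist pixel (316,230). Both camera frames give the aligned TCP as about (487.5, 2.5), so I descend carefully.

Emit:
{"op": "carry_out", "data": {"moves": [0, 0, 0, 0, 0, -0.03, -1, 0, 0, 0, 0, 0, -0.025, -1, 0, 0, 0, 0, 0, -0.015, -1, 0, 0, 0, 0, 0, -0.008, -1, 0, 0, 0, 0, 0, -0.004, -1, 0, 0, 0, 0, 0, -0.004, -1, 0, 0, 0, 0, 0, 0, -1, 0, 0, 0, 0, 0, 0, -1]}}

```text
clock: 11.42
tcp_pos: [488.4, 2.3, 104.6]
tool_rot: [-0.007, 1.569, 0.007]
contact_force: [-0.5, -0.1, -0.9]
gripper_width: 0.159
```

Emit:
{"op": "carry_out", "data": {"moves": [0, 0, 0, 0, 0, -0.004, -1, 0, 0, 0, 0, 0, -0.004, -1, 0, 0, 0, 0, 0, -0.004, -1, 0, 0, 0, 0, 0, 0, -1]}}

```text
clock: 11.75
tcp_pos: [487.2, 2.7, 90.7]
tool_rot: [-0.008, 1.571, 0.008]
contact_force: [0.5, -0.0, -1.0]
gripper_width: 0.162
```

Emit:
{"op": "carry_out", "data": {"moves": [0, 0, 0, 0, 0, -0.004, -1, 0, 0, 0, 0, 0, -0.004, -1, 0, 0, 0, 0, 0, -0.003, -1, 0, 0, 0, 0, 0, 0, -1, 0, 0, 0, 0, 0, 0, -1]}}

```text
clock: 12.17
tcp_pos: [487.5, 2.6, 80.3]
tool_rot: [-0.008, 1.571, 0.008]
contact_force: [-0.0, 0.1, -0.1]
gripper_width: 0.165
```

Emit:
{"op": "carry_out", "data": {"moves": [0, 0, 0, 0, 0, -0.002, -1, 0, 0, 0, 0, 0, -0.002, -1, 0, 0, 0, 0, 0, 0, -1, 0, 0, 0, 0, 0, 0, -1]}}

```text
clock: 12.5
tcp_pos: [488.2, 2.5, 78.3]
tool_rot: [-0.008, 1.57, 0.008]
contact_force: [-3.9, 0.6, 8.3]
gripper_width: 0.161
```

Emit:
{"op": "carry_out", "data": {"moves": [0, 0, 0, 0, 0, 0.002, -0.4, 0, 0, 0, 0, 0, 0, -0.2, 0, 0, 0, 0, 0, 0, 0, 0, 0, 0, 0, 0, 0, 0, 0, 0, 0, 0, 0, 0.015, 0, 0, 0, 0, 0, 0, 0.02, 0, 0, 0, 0, 0, 0, 0.025, 0, 0, 0, 0, 0.01, 0, 0, 0, 0, 0, 0, 0.02, 0, 0, 0, 0, 0, 0, 0.01, 0, 0, 0, 0, 0, 0, 0, 0, 0, 0, 0, 0, 0, 0, 0, 0]}}

```text
invalid input at $.moves: expected a multiple of 7 numbers
```

```bash
python3 - <<'E'
from h import *
s=env.get_state();T=s["tcp_pos"];print(T,s["gripper_width"])
c=get_calibration("wrist");im,d=capture("wrist")
P=cloud("w",d,c)
H,S,V=cv2.split(cv2.cvtColor(im,cv2.COLOR_BGR2HSV))
for nm,m in(("yel",(H>20)&(H<34)&(S>150)&(V>80)),("red",((H<5)|(H>175))&(S>170)&(V>60))):
    n,l,st,ce=cv2.connectedComponentsWithStats(m.astype(np.uint8))
    for i in range(1,n):
        if st[i,4]>60: q=P[l==i];print(nm,st[i].tolist(),np.round(q.mean(0),1),np.round(np.percentile(q,[3,97],axis=0),1).tolist())
cv2.imwrite("pics/w3.png",im)
E
```

```text
[488.22352247   2.52727257  78.31572759] 0.16114686458535316
yel [298, 271, 38, 41, 1294] [480.6   2.4  83.2] [[478.6, -4.1, 61.7], [485.3, 9.0, 90.9]]
red [290, 350, 22, 34, 569] [514.9  -3.1  82.5] [[514.2, -6.4, 68.7], [516.7, 0.3, 93.9]]
red [322, 350, 22, 34, 552] [514.3   8.8  83.3] [[514.0, 5.6, 69.1], [516.1, 12.1, 93.9]]
```

View pics/w3.png

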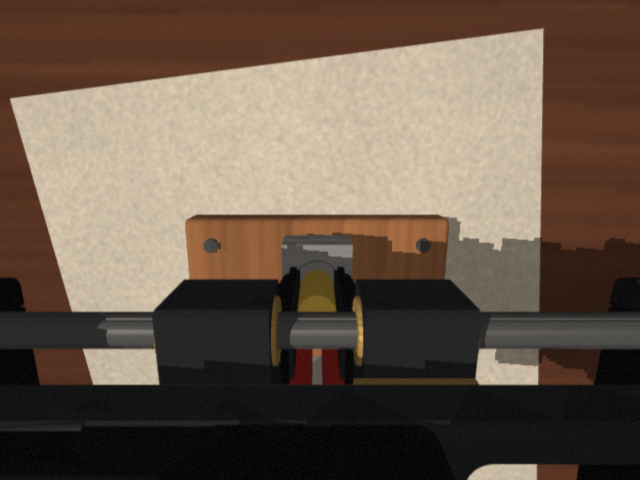

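The malformed call was refused, so nothing has moved. This picture shows the pin seated, its flange on the ear at (317,268), and the grips at (301,367) and (333,367), with their midline at y≈2.9. Release and lift.

Emit:
{"op": "carry_out", "data": {"moves": [0, 0, 0, 0, 0, 0.002, -0.4, 0, 0, 0, 0, 0, 0, -0.2, 0, 0, 0, 0, 0, 0, 0, 0, 0, 0, 0, 0, 0, 0, 0, 0, 0, 0, 0, 0, 0, 0, 0, 0, 0, 0, 0.015, 0, 0, 0, 0, 0, 0, 0.02, 0, 0, 0, 0, 0, 0, 0.03, 0, 0, 0, 0, 0.01, 0, 0, 0, 0, 0, 0, 0.02, 0, 0, 0, 0, 0, 0, 0.01, 0, 0, 0, 0, 0, 0, 0, 0, 0, 0, 0, 0, 0, 0, 0, 0]}}

```text
invalid input at $.moves: expected a multiple of 7 numbers
```

```bash
python3 - <<'E'
from h import *
s=env.get_state();T=s["tcp_pos"];print(T,s["gripper_width"])
c=get_calibration("wrist");im,d=capture("wrist")
P=cloud("w",d,c)
H,S,V=cv2.split(cv2.cvtColor(im,cv2.COLOR_BGR2HSV))
for nm,m in(("yel",(H>20)&(H<34)&(S>150)&(V>80)),("red",((H<5)|(H>175))&(S>170)&(V>60))):
    n,l,st,ce=cv2.connectedComponentsWithStats(m.astype(np.uint8))
    for i in range(1,n):
        if st[i,4]>60: q=P[l==i];print(nm,st[i].tolist(),np.round(q.mean(0),1),np.round(np.percentile(q,[3,97],axis=0),1).tolist())
cv2.imwrite("pics/w4.png",im)
E
```

```text
[488.20312431   2.51390695  78.28885587] 0.16273874322194457
yel [298, 271, 38, 41, 1292] [480.5   2.4  83.4] [[473.1, -4.0, 61.7], [485.4, 9.0, 106.9]]
red [290, 350, 22, 34, 568] [514.7  -3.   82.8] [[514.2, -6.4, 68.9], [516.6, 0.3, 93.8]]
red [322, 350, 22, 34, 551] [514.5   8.8  83. ] [[514.0, 5.6, 68.7], [516.1, 12.0, 93.9]]
```

View pics/w4.png

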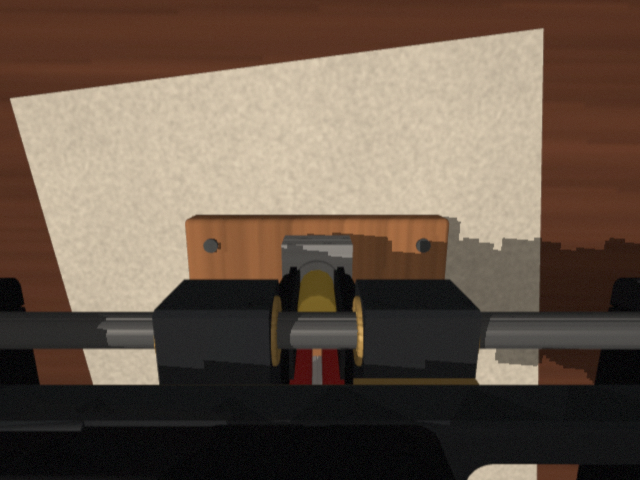

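Refused again because I miscounted a row, so this picture is unchanged. I'll send it as a shorter call.

Emit:
{"op": "carry_out", "data": {"moves": [0, 0, 0, 0, 0, 0.002, -0.4, 0, 0, 0, 0, 0, 0, -0.2, 0, 0, 0, 0, 0, 0, 0, 0, 0, 0, 0, 0, 0, 0, 0, 0, 0, 0, 0, 0, 0, 0, 0, 0, 0, 0, 0.015, 0, 0, 0, 0, 0, 0, 0.02, 0, 0, 0, 0, 0, 0, 0.03, 0, 0, 0, 0, 0, 0, 0.01, 0, 0, 0, 0, 0, 0, 0, 0]}}

```text
clock: 13.43
tcp_pos: [489.8, 2.4, 157.0]
tool_rot: [-0.008, 1.564, 0.007]
contact_force: [0.1, 0.1, -0.5]
gripper_width: 0.497
```

```bash
python3 - <<'E'
from h import *
s=env.get_state();T=s["tcp_pos"];print(T,s["gripper_width"])
c=get_calibration("wrist");im,d=capture("wrist")
P=cloud("w",d,c)
H,S,V=cv2.split(cv2.cvtColor(im,cv2.COLOR_BGR2HSV))
for nm,m in(("yel",(H>20)&(H<34)&(S>150)&(V>80)),("red",((H<5)|(H>175))&(S>170)&(V>60))):
    n,l,st,ce=cv2.connectedComponentsWithStats(m.astype(np.uint8))
    for i in range(1,n):
        if st[i,4]>60: q=P[l==i];print(nm,st[i].tolist(),np.round(q.mean(0),1),np.round(np.percentile(q,[3,97],axis=0),1).tolist())
cv2.imwrite("pics/w5.png",im[150:450,120:520])
E
```

```text
[489.84576513   2.38869076 156.99718983] 0.4968035113275275
yel [305, 231, 25, 35, 711] [484.3   2.5  86.8] [[479.2, -3.9, 66.2], [492.9, 9.1, 90.7]]
red [321, 274, 22, 38, 737] [514.2  11.5  82.2] [[514.0, 5.6, 49.0], [518.9, 17.5, 98.1]]
red [291, 279, 22, 33, 635] [513.5  -5.7  89. ] [[460.0, -11.7, 59.2], [519.2, -0.1, 228.5]]
```

View pics/w5.png

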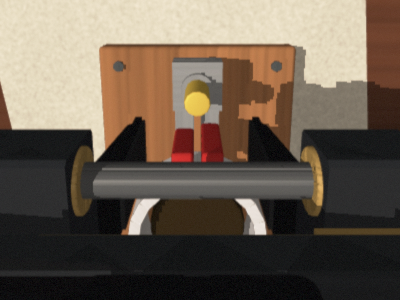

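The picture shows the pin upright and home (head top at z 90.7, pixel (196,103)). The grips are at (182,145) and (212,143) between the open fingers. Now move over them and pinch.

Emit:
{"op": "carry_out", "data": {"moves": [0, 0, 0, 0.02, 0.0003, 0, 0, 0, 0, 0, 0.0195, 0, 0, 0, 0, 0, 0, 0, 0, 0, 0, 0, 0, 0, 0, 0, -0.025, 0, 0, 0, 0, 0, 0, -0.025, 0, 0, 0, 0, 0, 0, -0.017, 0, 0, 0, 0, 0, 0, -0.009, 0, 0, 0, 0, 0, 0, 0, 0, 0, 0, 0, 0, 0, 0, 0]}}

```text
clock: 14.23
tcp_pos: [526.2, 3.0, 76.8]
tool_rot: [-0.008, 1.573, 0.008]
contact_force: [-0.1, 0.2, -0.1]
gripper_width: 0.498
```

Emit:
{"op": "carry_out", "data": {"moves": [0, 0, 0, 0, 0, 0, -1, 0, 0, 0, 0, 0, 0, -1, 0, 0, 0, 0, 0, 0, -1, 0, 0, 0, 0, 0, 0, -1, 0, 0, 0, 0, 0, 0, -1, 0, 0, 0, 0, 0, 0, -1, 0, 0, 0, 0, 0, 0, -1, 0, 0, 0, 0, 0, 0, -1], "squeeze": 40}}

```text
clock: 14.9
tcp_pos: [528.0, 3.1, 79.0]
tool_rot: [-0.007, 1.569, 0.008]
contact_force: [-0.5, 3.5, 6.9]
gripper_width: 0.32
```

Emit:
{"op": "carry_out", "data": {"moves": [0, 0, 0, 0, 0, 0, -1, 0, 0, 0, 0, 0, 0, -1, 0, 0, 0, 0, 0, 0, -1, 0, 0, 0, 0, 0, 0, -1, 0, 0, 0, 0, 0, 0, -1, 0, 0, 0, 0, 0, 0, -1]}}

```text
clock: 15.4
tcp_pos: [528.0, 3.1, 79.0]
tool_rot: [-0.007, 1.569, 0.008]
contact_force: [-1.1, 2.2, 6.2]
gripper_width: 0.321
```

```bash
python3 - <<'E'
from h import *
s=env.get_state();print(s["clock"],s["tcp_pos"],s["gripper_width"],s["contact_force"])
c=get_calibration("wrist");im,d=capture("wrist");P=cloud("w",d,c)
H,S,V=cv2.split(cv2.cvtColor(im,cv2.COLOR_BGR2HSV))
m=(H>20)&(H<34)&(S>150)&(V>80)&(P[...,2]<100)&(P[...,2]>50);q=P[m];print(m.sum(),q.mean(0),np.percentile(q,[3,97],axis=0))
cv2.imwrite("pics/w6.png",im[120:440,100:540])
E
```

```text
15.4 [527.98185073   3.13984251  78.98295285] 0.3205125351020284 [-1.07491131  2.20448285  6.23450847]
1478 [485.83568154   2.70031146  87.88897123] [[479.3734889   -3.80818921  71.67884402]
 [493.14635998   9.09421195  90.63583215]]
```

View pics/w6.png

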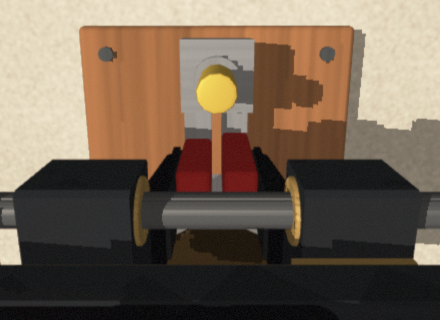

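The picture shows both red grips, at (195,165) and (240,165), held between the fingers, and the pin home and upright at (216,90). I'm handing in the job.

```bash
python3 -c "
from h import *
print(order.job_done())"
```

```text
the job is handed in; nothing more can be done
None
```

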